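Sort the stripped-down nuts, bearings and bolt into their trays

ROBOT

A 6-joint arm with a two-finger parallel gripper is mounted at the origin on the work surface. World frame = base frame: x ahead of the robot, y to its left, z up, the work surface at z = 0. Lengths are in m, angles in rad, forces in N, time in s.
With the tool pointing down it reaches from about 0.25 to 0.725 m from the base axis. Payload 4 kg.
Tool frame: the origin (TCP) lies midway between the tips of the shut fingers; the grasp point (between the pads) lies 19 mm behind it; z points along the fingers, y is the line along which they close (so a half turn about z gives the same grasp; the last joint's range is limited). The gripper opens to 85 mm and grips with 20 to 120 N. Pads are 22 mm wide; open, the fingers measure 114 mm over their backs; the gripper's body (76 mm by 85 mm) begins 54 mm behind the grasp point. The pads swing forward as they close: fully open they stand 13 mm farther back than shut.
Start: joints at [1.166, 0.241, 0.005, 1.335, 0, 1.571], TCP at [0.197, 0.46, 0.231] pointing down, gripper open.
Joint ranges: [-2.72, 2.72], [-1.05, 1.87], [-1.09, 1.28], [-1.99, 2.15], [-1.42, 1.44], [-3.14, 3.14]. Speed limits (rad/s): [2.79, 2.79, 3.14, 3.14, 3.14, 3.14].

INTERFACE

Orientations are given as a unit quaternion [x, y, z, w].
In Python, from workcell import get_obs, camera, job_done, silhouettes gives the robot as it stands. The module is installed in compiled form; this text tells all that it offers.
- The arm moves only by the tool drive_tool, never from a script. Its argument "increments" is a list of rows, each a list of 3 entries, a list of its own where there are three numbers: the shift along the world's x, y, z in mm, then the turn, a rotation vector about the world's x, y, z in degrees, then the opening, from 0 (shut) to 1 (fully open). A call has 1 to 8 rows; each row shifts and turns the commanded pose from where the row before left it; what a row does not reach is not made up. A row lasts 1/12 s, in which the tool goes at most 41.7 mm and 7.16 degrees, less where a joint would pass 70% of its speed; a pose out of reach is approached as far as the arm can. A call is refused whole if a number of a shift passes 41.7 or a number of a turn 7.16, either way. A call with a gripper value outside its range is refused whole. The fingers move at their own pace and stop on an object; the grip force is fixed at half the most. Time passes only in rows, so rows that do not move let the fingers close. It gives the time, the measured TCP pose, the force, the opening and the grip force at its end, in the units of the state.
- get_obs(): the state, without advancing time (a new reading comes with each control period).
- camera(name): name is "scene" or "top" or "wrist"; returns a dict with "image" (420x560x3 uint8, red, green, blue), "K" (3x3 intrinsics, pixels), "k1" (the pictures are not rectified: a ray, as slopes to the right and down, at radius r is drawn at 1 + k1 r^2 times it, then the intrinsics apply), "view" (4x4, takes a point from world to camera coordinates). Camera axes: x right, y down, z forward; pixel columns grow to the right and rows downward; lengths in m; the calibration is good to about 2 mm. A picture is of the moment at which its call begins. There is no depth.
- job_done(): hands the job in; it is judged then, once.
Trained networks look in a picture, given as the dict that the camera call returned (one of the last four; its "shot" number tells which), for a name from the list of things; names that differ only in an ending like _2 or _b are one class to them, and where a whole thing is asked for, a point or a joint stands for the part that bears it (a point fixed in the world has none). Each returns a list of dicts, best first, with "conf" (0 to 1); they miss things now and then, are a little off and sometimes report something else, mostly with a low value. They report only what shows in the picture. A call takes as long as a camera call. They do not tell look-alikes from the thing itself.
- silhouettes(query, picture): "region" (420x560 bool, what is visible of it) and "bbox" ([left, top, right, bottom] in pixels, round what is visible of it).
The state is a dict: "clock": time; "joint_pos": joint angles; "joint_vel": joint speeds; "tau": joint torques, N m; "eef_pos": TCP position; "tool_rot": TCP orientation; "ft_force": force on the tool from outside, world axes, zero at the start; "ft_torque": the same for the moment, N m; "grip_width": finger opening in m; "grasp_force": force on a finger pad.
Only numpy, scipy, OpenCV 4.12 (cv2) and the standard library are available. Lean on these libraries where they do the work, as an engineer would, in place of code of your own. Each camera call takes 0.05 s, during which the arm holds its last target. There are 200 camera calls.

TASK

Sort the parts lying on the workbench: both hexagon nuts into the square tray, both ball bearings into the round dish, and the bolt into the narrow oblong tray, lying lengthwise. Set every part down, do not drop it, so that it lies flat on the floor of its tray, not on a rim or on another part. Leave the spray can and the screwdriver where they are.

Things in the scene. Friction and masses are not known exactly. Their poses are not given: they have to be found in the camera images.
- nut1: bright steel hexagon nut lying flat, 36 mm across flats, 41.5 mm across corners, 20 mm high, with a 24 mm hole, 0.11 kg. Origin at its centre (10 mm above what it lies on); z along the hole, x and every 60 degrees from it square to a flat. Grip it across two flats. Either face may be down
- nut2: the second nut, the same as nut1
- bearing1: sealed ball bearing lying flat: a round steel disc 47 mm in diameter and 14 mm high with a black ring and a dark 20 mm bore, 0.11 kg. Origin at its centre (7 mm above what it lies on); z is its axis. Either face may be down
- bearing2: the second bearing, the same as bearing1
- bolt: steel hexagon-head bolt lying on its side, 100 mm long: head 24 mm across flats and 10 mm thick, shank 16 mm in diameter and 90 mm long, 0.18 kg. Origin on its axis at mid-length, on the shank, 10 mm above what it lies on (the shank slopes down by 2.5 degrees from the head to the tip); x runs level along it from head to tip. Its balance point is 6 mm from the origin towards the head
- nut_tray: square dark steel tray for nuts, 130 x 130 mm outside, 124 x 124 mm inside; its floor is 3 mm above the bench, its walls 3 mm thick with the rim 13 mm above the bench. Screwed to the bench. Origin at the centre of its underside, at bench height; x and y along its sides
- dish: round dark steel dish for bearings, 146 mm in diameter outside, 140 mm inside; its floor is 3 mm above the bench, its walls 3 mm thick with the rim 13 mm above the bench. Screwed to the bench. Origin at the centre of its underside, at bench height
- bolt_tray: narrow oblong dark steel tray for bolts, 136 mm (x) by 88 mm (y) outside, 130 x 82 mm inside; its floor is 3 mm above the bench, its walls 3 mm thick with the rim 13 mm above the bench. Screwed to the bench. Origin at the centre of its underside, at bench height; x along its long side
- spray_can: bystander: upright spray can 54 mm in diameter, 170 mm tall; origin at the centre of its underside. Leave it alone
- screwdriver: bystander: screwdriver lying on the bench between two trays; origin under its middle, x along it towards the tip. Leave it alone
Things that resemble listed ones, but are neither listed nor needed, are in the scene too. Leave any purple look-alike of the nut1 alone.

How it is judged:
By the outcome, as a careful person would: the job done as asked, in the order asked, and still so for the second after the job is handed in, with the robot touching nothing.
It also fails if it takes over 102 s, if anything falls off the work surface, if the arm or the gripper's body presses on something with over 40 N, if the wrist force passes 120 N, or if a joint passes its speed limit or range.

## Working session

There is one attempt and no reset: what is moved stays moved. The work goes in short steps, Python scripts to look and compute and a tool call to move; the robot and the scene stay as the last step left them, time stands still between calls to the robot, and variables do not carry over. Pictures are saved under pics/ and viewed, at most 14 in all, crops included, and the job is handed in when it is done.

Besides the shell and the picture viewer there is one more tool, called after "Emit:" as name(argument=value, ...), one argument or row to a line, values as JSON. drive_tool: Moves the arm, as the interface text tells. Its arguments: {"type":"object","properties":{"increments":{"type":"array"}},"required":["increments"]}

```bash
mkdir -p pics; cat > h.py <<'E'
import numpy as np, cv2
from workcell import get_obs, camera, job_done, silhouettes
def ray(p,uv):
    K,k1,V=np.array(p["K"]),p["k1"],np.array(p["view"])
    d=(np.array(uv,float)-K[:2,2])/[K[0,0],K[1,1]]
    r=d.copy()
    for _ in range(20): r=d/(1+k1*(r@r))
    R,t=V[:3,:3],V[:3,3]
    return -R.T@t, R.T@np.array([r[0],r[1],1])
def toz(p,uv,z):
    o,d=ray(p,uv); return o+d*(z-o[2])/d[2]
def save(p,n): cv2.imwrite("pics/"+n,p["image"][:,:,::-1])
def poly(p,region,z):
    c=max(cv2.findContours(region.astype(np.uint8),0,cv2.CHAIN_APPROX_NONE)[0],key=cv2.contourArea)[:,0]
    return np.array([toz(p,q,z)[:2] for q in c])*1000
E
python3 - <<'E'
from h import *
np.set_printoptions(precision=3,suppress=True)
for c in ["top","scene"]:
    p=camera(c); save(p,c+"0.png"); print(c,p["K"][0][0],p["k1"],ray(p,(280,210)))
    if c=="top":
        for q,z in [("nut1",.02),("bearing1",.014),("bolt",.01),("nut_tray",.013),("dish",.013),("bolt_tray",.013),("spray_can",.0),("screwdriver",.01)]:
            for s in silhouettes(q,p):
                P=poly(p,s["region"],z); (cx,cy),wh,a=cv2.minAreaRect(P.astype(np.float32))
                print(q,round(s["conf"],2),np.round(s["bbox"]),np.round([cx,cy]),np.round(wh),round(a,1))
o=get_obs();print(o)
E
```

```text
top 422.6668205173618 0.0037401401502169663 (array([ 0.355, -0.008,  1.   ]), array([ 0.201,  0.003, -0.98 ]))
nut1 0.63 [190. 231. 207. 246.] [475. 187.] [40. 36.] 50.0
nut1 0.62 [328. 215. 343. 232.] [ 534. -136.] [38. 38.] 2.6
nut1 0.45 [303. 261. 318. 274.] [429. -85.] [39. 37.] 3.3
bearing1 0.77 [264. 253. 280. 272.] [437.   3.] [44. 42.] 4.0
bearing1 0.65 [226. 246. 246. 264.] [442.  90.] [44. 42.] 4.8
bolt 0.58 [352. 242. 364. 284.] [ 448. -194.] [98. 25.] 1.9
nut_tray 0.83 [ 89. 182. 145. 241.] [532. 385.] [133. 133.] 11.5
dish 0.86 [406. 214. 474. 272.] [ 507. -384.] [141. 146.] 11.8
dish 0.7 [162. 128. 192. 174.] [686. 261.] [126.  61.] 38.6
bolt_tray 0.98 [238. 145. 302. 197.] [653.  31.] [ 92. 137.] 30.3
spray_can 0.75 [161. 130. 192. 175.] [691. 265.] [129.  60.] 37.0
spray_can 0.23 [ 88. 180. 145. 239.] [535. 389.] [135. 137.] 11.7
screwdriver 0.81 [356. 142. 408. 209.] [ 670. -246.] [ 26. 200.] 53.7
screwdriver 0.38 [304. 260. 319. 274.] [428. -86.] [37. 37.] 2.8
scene 521.6277033080695 -0.03913313711657545 (array([1.455, 0.124, 1.019]), array([-0.666, -0.075, -0.742]))
{'clock': 0.5, 'joint_pos': array([1.166, 0.241, 0.005, 1.335, 0.   , 1.571]), 'joint_vel': array([ 0.002, -0.001, -0.   , -0.   ,  0.001,  0.001]), 'tau': array([  0.   , -37.186,  25.246,   0.003,   0.   ,   0.   ]), 'eef_pos': array([0.197, 0.46 , 0.231]), 'tool_rot': array([ 0.201,  0.98 , -0.   , -0.   ]), 'ft_force': array([-0.361, -0.169, -0.422]), 'ft_torque': array([ 0.004, -0.012, -0.052]), 'grasp_force': 0.0, 'grip_width': 0.08512778232787302}
```

```bash
python3 -c "
import cv2
a=cv2.imread('pics/top0.png')
cv2.imwrite('pics/topc.png',cv2.resize(a[120:300,80:480],(800,360),interpolation=cv2.INTER_CUBIC))"
```

```text
(no output)
```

View pics/topc.png

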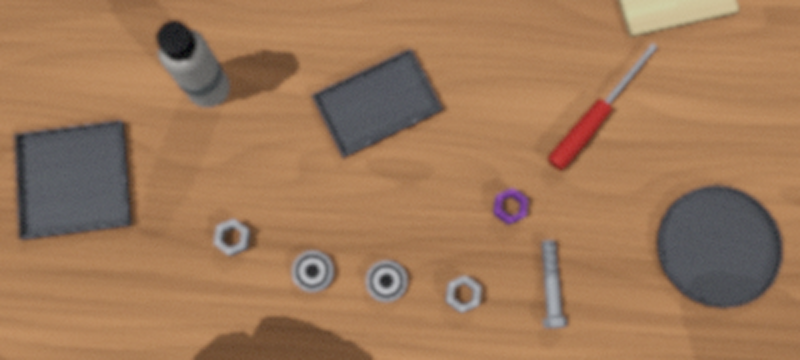

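View pics/scene0.png

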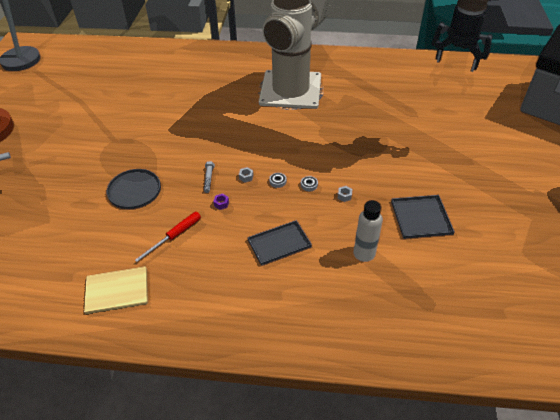

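Top picture: steel nuts at about (196,238) and (311,267), purple look-alike at (336,223), bearings at (236,255) and (273,260), bolt at (357,262) with its head towards the robot; the trays, dish, can and screwdriver agree with the networks' boxes. I'm going above the left nut to look closer.

Emit:
drive_tool(
  increments=[
    [[28,-28,0],[0,0,0],1],
    [[28,-28,0],[0,0,0],1],
    [[28,-28,0],[0,0,0],1],
    [[28,-28,0],[0,0,0],1],
    [[28,-28,0],[0,0,0],1],
    [[28,-28,0],[0,0,0],1],
    [[28,-28,0],[0,0,0],1],
    [[28,-28,0],[0,0,0],1],
  ],
)

```text
clock: 1.17
eef_pos: [0.422, 0.234, 0.2316]
tool_rot: [0.201, 0.98, 0.0, 0.0]
ft_force: [1.1, 1.3, 0.8]
grip_width: 0.0853
grasp_force: 0.0
```

```bash
cat >> h.py <<'E'
def hexfit(P):
    "centre and flat-normal angle (mod 60) of a hexagon outline, mm"
    from scipy.optimize import least_squares
    def f(v):
        n=np.radians(v[2]+60*np.arange(6)); d=(P-v[:2])@np.array([np.cos(n),np.sin(n)])
        return d.max(1)-v[3]
    b=min((least_squares(f,[*P.mean(0),a,18],loss="soft_l1") for a in (0,15,30,45)),key=lambda r:r.cost)
    return b.x[:2],b.x[2]%60,b.x[3],np.sqrt(2*b.cost/len(P))
def look(names,c="wrist",save_as=None):
    np.set_printoptions(precision=1,suppress=True)
    p=camera(c); save_as and save(p,save_as)
    Z=dict(nut1=.02,bearing1=.014,bolt=.012,nut_tray=.013,dish=.013,bolt_tray=.013,spray_can=0,screwdriver=.01)
    for q in names:
        for s in silhouettes(q,p):
            if s["conf"]<.3: continue
            P=poly(p,s["region"],Z[q]); (cx,cy),wh,a=cv2.minAreaRect(P.astype(np.float32))
            print(q,round(s["conf"],2),np.round(s["bbox"]),np.array([cx,cy,*wh,a]),hexfit(P) if q=="nut1" else cv2.minEnclosingCircle(P.astype(np.float32)) if q in("dish","bearing1") else "")
    o=get_obs(); R=o["tool_rot"]; x,y,z,w=R
    print("TCP",o["eef_pos"]*1000,"close-line deg",np.degrees(np.arctan2(1-2*(x*x+z*z),2*(x*y-z*w)))%180,"j6",o["joint_pos"][5],"F",o["ft_force"],o["grip_width"]*1000,o["grasp_force"],"t",o["clock"])
    return p
E
python3 -c "
from h import *
p=look(['nut1','bearing1','bolt','nut_tray','bolt_tray','spray_can'],save_as='w1.png'); print(ray(p,(280,210)))
look(['nut1','bearing1','bolt','nut_tray','dish','bolt_tray'],'scene')"
```

```text
nut1 0.88 [ 22. 268.  67. 306.] [427.3 -76.6  40.3  54.9  10.1] (array([426.8, -76.7]), np.float64(42.66714927238122), np.float64(23.309573355788807), np.float64(1.75881039745682))
nut1 0.57 [249. 218. 284. 255.] [472.2 190.3  37.4  42.8  65.1] (array([472.2, 190.6]), np.float64(28.453124620976695), np.float64(18.904985725633527), np.float64(0.9924004385859982))
bearing1 0.89 [ 84. 250. 132. 284.] [436.2   9.5  46.2  53.3  16.9] ((435.05023193359375, 9.227629661560059), 26.9428768157959)
bearing1 0.86 [151. 224. 198. 266.] [440.1  95.4  48.3  47.9  53.7] ((441.156982421875, 94.5274658203125), 26.05739402770996)
bolt 0.5 [  0. 325.   4. 335.] [ 460.3 -176.5    7.2   15.9   50.5] 
nut_tray 0.84 [370. 130. 529. 283.] [529.9 386.7 135.2 131.5  11.8] 
bolt_tray 0.59 [191. 344. 240. 378.] [600.4  57.9  32.9  58.2  27.5] 
spray_can 0.64 [344. 329. 395. 373.] [673.2 241.1  75.6  53.7   4.1] 
TCP [420.1 236.4 231.3] close-line deg 66.91017031526256 j6 0.9154459276192872 F [-0.2  1.1  0.2] 85.31611506515841 0.0 t 1.5167
(array([0.4, 0.3, 0.4]), array([ 0.2, -0.1, -1. ]))
nut1 0.69 [340. 185. 3
[... 619 characters left out ...]
 2.946470022201538), 27.19894790649414)
bearing1 0.66 [302. 176. 320. 190.] [446.3  91.2  54.2  43.8   4.4] ((446.5821838378906, 92.87606048583984), 27.776134490966797)
bolt 0.62 [206. 162. 214. 193.] [ 445.7 -186.3  119.    23.2    7.7] 
nut_tray 0.69 [392. 196. 455. 240.] [536.9 386.3 140.5 133.7  11.5] 
dish 0.56 [107. 169. 163. 210.] [ 510.6 -382.7  155.   141.6   33. ] ((510.9879455566406, -384.76953125), 78.6604995727539)
bolt_tray 0.89 [249. 219. 311. 264.] [657.4  30.8  97.  138.6  30.4] 
bolt_tray 0.48 [271. 172. 288. 188.] [441.8   5.7  54.6  43.9   5.5] 
TCP [420.5 236.1 231.4] close-line deg 66.88278757225635 j6 0.9151571616750854 F [-0.8  0.2  0.9] 85.52272428146897 0.0 t 1.8667
```

View pics/w1.png

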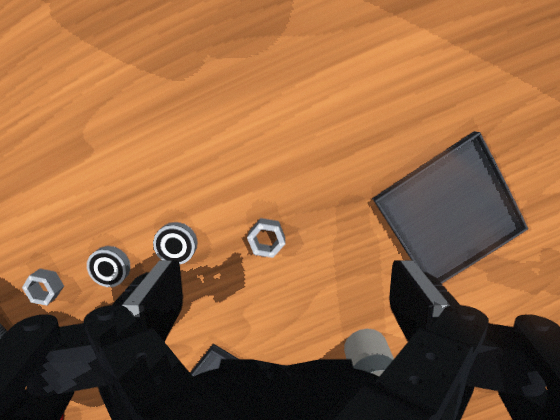

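The wrist picture shows the nut at (266,239), bearings at (174,244) and (107,266), the second nut at (42,287), and the nut tray at right (450,208). I'll line up over the first nut, turning about 21.6°.

Emit:
drive_tool(
  increments=[
    [[13,-11.5,-25],[0,0,5.4],1],
    [[13,-11.5,-25],[0,0,5.4],1],
    [[13,-11.5,-25],[0,0,5.4],1],
    [[13,-11.5,-25],[0,0,5.4],1],
    [[0,0,-25],[0,0,0],1],
    [[0,0,0],[0,0,0],1],
  ],
)

```text
clock: 2.37
eef_pos: [0.4698, 0.1877, 0.1014]
tool_rot: [0.015, 1.0, -0.002, -0.004]
ft_force: [-1.4, -0.8, -0.7]
grip_width: 0.0851
grasp_force: 0.0
```

```bash
python3 -c "
from h import *
look(['nut1'],save_as='w2.png')"
```

```text
nut1 0.57 [260. 190. 315. 253.] [473.3 188.9  35.9  44.4  87.2] (array([473.2, 188.9]), np.float64(26.754812772569604), np.float64(18.94965264426945), np.float64(0.8330724675228192))
TCP [472.  189.4 105.9] close-line deg 88.39982530002489 j6 0.40944571042800154 F [0.6 0.2 0.6] 85.54532575957663 0.0 t 2.4667
```

View pics/w2.png

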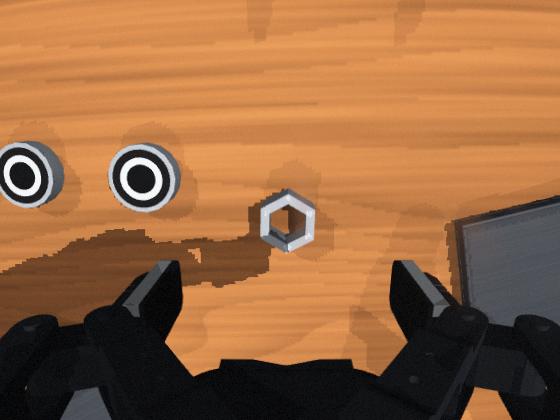

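The nut is at (288,220), centred between the fingers with its flats facing the pads. Descending and gripping.

Emit:
drive_tool(
  increments=[
    [[1,0,-33],[0,0,0],0.75],
    [[0,0,-33],[0,0,0],0.75],
    [[0,0,-25],[0,0,0],0.75],
    [[0,0,-12],[0,0,0],0.75],
    [[0,0,0],[0,0,0],0.7],
    [[0,0,0],[0,0,0],0],
    [[0,0,0],[0,0,0],0],
    [[0,0,0],[0,0,0],0],
  ],
)

```text
clock: 3.13
eef_pos: [0.476, 0.1907, 0.006]
tool_rot: [0.014, 1.0, 0.001, 0.002]
ft_force: [-0.1, 0.5, 4.8]
grip_width: 0.0346
grasp_force: 60.6
```

Emit:
drive_tool(
  increments=[
    [[0,0,0],[0,0,0],0],
    [[0,0,0],[0,0,0],0],
    [[0,0,0],[0,0,0],0],
  ],
)

```text
clock: 3.38
eef_pos: [0.476, 0.1907, 0.0059]
tool_rot: [0.014, 1.0, 0.001, 0.002]
ft_force: [0.1, 0.3, 7.1]
grip_width: 0.034
grasp_force: 60.8
```

Gripped at 34 mm with 60 N. I'll lift and carry it to the far half of the square tray.

Emit:
drive_tool(
  increments=[
    [[0,0,20],[0,0,0],0],
    [[0,0,40],[0,0,0],0],
    [[14,34,20],[0,0,2.2],0],
    [[14,34,0],[0,0,2.2],0],
    [[14,34,0],[0,0,2.2],0],
    [[14,34,0],[0,0,2.2],0],
    [[14,34,0],[0,0,2.2],0],
    [[14,32,0],[0,0,2.2],0],
  ],
)

```text
clock: 4.05
eef_pos: [0.5584, 0.3936, 0.0845]
tool_rot: [-0.102, 0.995, 0.0, 0.001]
ft_force: [2.3, -0.2, -0.9]
grip_width: 0.0343
grasp_force: 60.3
```

Emit:
drive_tool(
  increments=[
    [[0,0,0],[0,0,0],0],
    [[0,0,0],[0,0,0],0],
    [[0,0,0],[0,0,0],0],
  ],
)

```text
clock: 4.3
eef_pos: [0.5574, 0.3911, 0.0831]
tool_rot: [-0.101, 0.995, -0.0, -0.0]
ft_force: [0.7, -0.8, -1.3]
grip_width: 0.0346
grasp_force: 60.4
```

```bash
python3 -c "
from h import *
look(['nut1','nut_tray'],save_as='w3.png')"
```

```text
nut1 0.97 [243. 218. 330. 328.] [590.7 398.5  74.9  55.2  11.6] (array([590.7, 398.5]), np.float64(42.096006921778724), np.float64(31.62945505428608), np.float64(1.730965973822069))
nut_tray 0.8 [179.  65. 402. 278.] [532.5 388.  129.2 129.2  11.4] 
TCP [557.6 390.2  83.9] close-line deg 101.53054376975103 j6 0.40932880636584423 F [ 0.9 -1.2 -1.4] 34.187786913645276 60.409953959751874 t 4.45
```

View pics/w3.png

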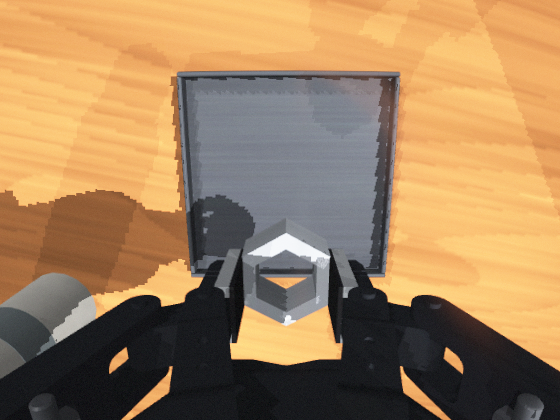

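The nut sits flat in the fingers at (287,265), square to the tray (180–402, 70–278), in its far half. Lowering it gently.

Emit:
drive_tool(
  increments=[
    [[1,1,-30],[0,0,0],0],
    [[1,1,-25],[0,0,0],0],
    [[1,1,-13],[0,0,0],0],
    [[0,0,-3],[0,0,0],0],
    [[0,0,0],[0,0,0],0],
    [[0,0,-1.5],[0,0,0],0],
    [[0,0,-1],[0,0,0],0],
    [[0,0,0],[0,0,0],0],
  ],
)

```text
clock: 5.12
eef_pos: [0.5617, 0.395, 0.0113]
tool_rot: [-0.101, 0.995, 0.001, 0.001]
ft_force: [0.2, -0.7, -1.0]
grip_width: 0.0343
grasp_force: 60.5
```

Emit:
drive_tool(
  increments=[
    [[0,0,-1],[0,0,0],0],
    [[0,0,-0.5],[0,0,0],0],
    [[0,0,0],[0,0,0],0],
    [[0,0,0],[0,0,0],0],
  ],
)

```text
clock: 5.45
eef_pos: [0.5613, 0.3948, 0.009]
tool_rot: [-0.101, 0.995, 0.0, 0.001]
ft_force: [-1.5, -0.2, 2.5]
grip_width: 0.0345
grasp_force: 60.7
```

Contact felt. Release, lift, and head for the second nut.

Emit:
drive_tool(
  increments=[
    [[0,0,-0.5],[0,0,0],0],
    [[0,0,0],[0,0,0],0.6],
    [[0,0,0],[0,0,0],0.6],
    [[0,0,0],[0,0,0],0.6],
    [[0,0,10],[0,0,0],0.6],
    [[0,0,30],[0,0,0],0.6],
    [[-5,-20,36],[0,0,0],0.6],
    [[-11,-40,10],[0,0,0],0.8],
  ],
)

```text
clock: 6.12
eef_pos: [0.5488, 0.3405, 0.0996]
tool_rot: [-0.103, 0.995, 0.003, 0.006]
ft_force: [3.5, 0.4, 1.8]
grip_width: 0.0623
grasp_force: 0.0
```

Emit:
drive_tool(
  increments=[
    [[-11,-40,0],[0,0,0],1],
    [[-11,-40,0],[0,0,0],1],
    [[-11,-40,0],[0,0,0],1],
    [[-11,-40,0],[0,0,0],1],
    [[-11,-40,0],[0,0,0],1],
    [[-11,-40,0],[0,0,0],1],
    [[-11,-40,0],[0,0,0],1],
    [[-11,-40,0],[0,0,0],1],
  ],
)

```text
clock: 6.78
eef_pos: [0.4566, 0.0137, 0.0944]
tool_rot: [-0.101, 0.995, -0.0, 0.001]
ft_force: [0.5, -0.4, 0.4]
grip_width: 0.085
grasp_force: 0.0
```

Emit:
drive_tool(
  increments=[
    [[-11,-40,10],[0,0,0],1],
    [[-11,-40,10],[0,0,0],1],
    [[-8,-18,0],[0,0,0],1],
    [[0,0,0],[0,0,0],1],
    [[0,0,0],[0,0,0],1],
  ],
)

```text
clock: 7.2
eef_pos: [0.4277, -0.0817, 0.1138]
tool_rot: [-0.1, 0.995, 0.0, 0.001]
ft_force: [0.5, 1.0, -0.2]
grip_width: 0.0856
grasp_force: 0.0
```

```bash
python3 -c "
from h import *
look(['nut1','bearing1','bolt'],save_as='w4.png')"
```

```text
nut1 0.88 [250. 176. 312. 236.] [426.3 -85.2  37.   43.8  87.2] (array([426.4, -85.8]), np.float64(27.53354087999639), np.float64(18.802454749721548), np.float64(0.7419184612493894))
nut1 0.77 [170. 293. 220. 349.] [ 530.2 -131.3   31.    50.9   78.5] (array([ 531.2, -132.5]), np.float64(44.01580342109531), np.float64(17.887572763773), np.float64(2.9658960397922476))
bearing1 0.67 [464. 238. 526. 298.] [440.4  86.5  54.2  45.4  62.8] ((441.13714599609375, 86.1252212524414), 27.427892684936523)
bearing1 0.59 [360. 210. 427. 267.] [434.5   1.7  47.6  46.9  30.4] ((435.9820861816406, 1.6575416326522827), 25.50461769104004)
bolt 0.73 [115. 134. 156. 268.] [ 448.4 -188.8  104.1   27.2    5. ] 
TCP [428.  -79.7 113. ] close-line deg 101.71751048798542 j6 -0.38884053915926486 F [0.  0.2 0.3] 85.30783766216418 0.0 t 7.4
```

View pics/w4.png

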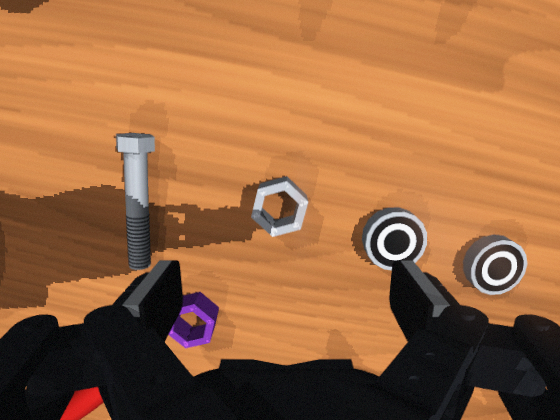

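Second nut at (280,207), the purple one at (193,320), the bolt at (137,200) with its head up in the picture. Aligning (−14.2°) and gripping the steel nut.

Emit:
drive_tool(
  increments=[
    [[-0.8,-3,-20],[0,0,-7.1],0.75],
    [[-0.8,-2.8,-30],[0,0,-7.1],0.75],
    [[0,0,-30],[0,0,0],0.75],
    [[0,0,-18],[0,0,0],0.75],
    [[0,0,-8],[0,0,0],0.7],
    [[0,0,0],[0,0,0],0.7],
    [[0,0,0],[0,0,0],0],
    [[0,0,0],[0,0,0],0],
  ],
)

```text
clock: 8.07
eef_pos: [0.4274, -0.0863, 0.0081]
tool_rot: [0.022, 1.0, -0.0, 0.001]
ft_force: [0.0, 0.0, 0.2]
grip_width: 0.0367
grasp_force: 0.0
```

Emit:
drive_tool(
  increments=[
    [[0,0,0],[0,0,0],0],
    [[0,0,0],[0,0,0],0],
    [[0,0,0],[0,0,0],0],
  ],
)

```text
clock: 8.32
eef_pos: [0.4276, -0.0866, 0.0084]
tool_rot: [0.023, 1.0, -0.0, 0.002]
ft_force: [-0.3, 1.8, 6.3]
grip_width: 0.0344
grasp_force: 60.5
```

Emit:
drive_tool(
  increments=[
    [[0,0,20],[0,0,0],0],
    [[0,0,40],[0,0,0],0],
    [[6,39,20],[0,0,2],0],
    [[6,39,0],[0,0,2],0],
    [[6,39,0],[0,0,2],0],
    [[6,39,0],[0,0,2],0],
    [[6,39,0],[0,0,2],0],
    [[6,39,0],[0,0,2],0],
  ],
)

```text
clock: 8.98
eef_pos: [0.4617, 0.1469, 0.0863]
tool_rot: [-0.083, 0.997, -0.0, 0.0]
ft_force: [0.5, -0.5, -1.1]
grip_width: 0.0345
grasp_force: 60.2
```

Emit:
drive_tool(
  increments=[
    [[6,39,0],[0,0,2.2],0],
    [[6,39,0],[0,0,0],0],
    [[6,39,0],[0,0,0],0],
    [[6,39,0],[0,0,0],0],
    [[8,39,0],[0,0,0],0],
    [[8,39,0],[0,0,0],0],
    [[0,0,0],[0,0,0],0],
    [[0,0,0],[0,0,0],0],
  ],
)

```text
clock: 9.65
eef_pos: [0.5013, 0.3812, 0.085]
tool_rot: [-0.103, 0.995, -0.0, -0.0]
ft_force: [0.4, -0.4, -0.3]
grip_width: 0.0343
grasp_force: 60.3
```

```bash
python3 -c "
from h import *
look(['nut1','nut_tray'],save_as='w5.png')"
```

```text
nut1 0.8 [260. 269. 315. 340.] [572.9 398.2  19.7  37.3  14.4] (array([563.3, 395.8]), np.float64(42.63504012207805), np.float64(16.708272743779393), np.float64(2.1493210513727696))
nut_tray 0.73 [183. 159. 394. 350.] [508.8 383.1  85.  129.8  11.5] 
TCP [501.2 377.8  85.6] close-line deg 101.55212358484735 j6 0.44446910606937046 F [-0.2 -0.4 -1.5] 34.496616019159795 60.27010140940547 t 9.8
```

View pics/w5.png

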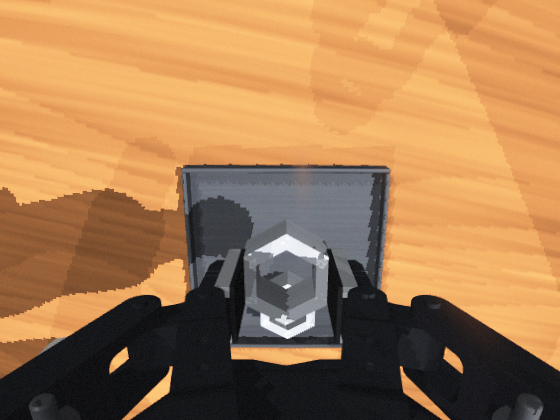

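The held nut is at (287,280), with nut 1 below it in the picture at (288,320), well apart. Lowering.

Emit:
drive_tool(
  increments=[
    [[0,1,-30],[0,0,0],0],
    [[0,0,-25],[0,0,0],0],
    [[0,0,-13],[0,0,0],0],
    [[0,0,-3],[0,0,0],0],
    [[0,0,0],[0,0,0],0],
    [[0,0,-1.5],[0,0,0],0],
    [[0,0,-0.5],[0,0,0],0],
    [[0,0,0],[0,0,0],0],
  ],
)

```text
clock: 10.47
eef_pos: [0.5026, 0.3806, 0.0144]
tool_rot: [-0.101, 0.995, 0.001, 0.001]
ft_force: [-0.4, -0.1, -1.7]
grip_width: 0.0343
grasp_force: 60.3
```

Emit:
drive_tool(
  increments=[
    [[0,0,-1],[0,0,0],0],
    [[0,0,0],[0,0,0],0],
    [[0,0,0],[0,0,0],0],
  ],
)

```text
clock: 10.72
eef_pos: [0.5018, 0.3804, 0.0122]
tool_rot: [-0.101, 0.995, 0.0, 0.0]
ft_force: [0.0, -0.8, -1.0]
grip_width: 0.0343
grasp_force: 60.3
```

Emit:
drive_tool(
  increments=[
    [[0,0,-1],[0,0,0],0],
    [[0,0,0],[0,0,0],0],
    [[0,0,0],[0,0,0],0],
  ],
)

```text
clock: 10.97
eef_pos: [0.5019, 0.3805, 0.0115]
tool_rot: [-0.101, 0.995, 0.0, 0.0]
ft_force: [-1.5, -1.2, 3.9]
grip_width: 0.0342
grasp_force: 60.8
```

Contact. Release, lift, and go to the nearer bearing.

Emit:
drive_tool(
  increments=[
    [[0,0,0],[0,0,0],0.6],
    [[0,0,0],[0,0,0],0.6],
    [[0,0,0],[0,0,0],0.6],
    [[0,0,10],[0,0,0],0.6],
    [[0,0,30],[0,0,0],0.6],
    [[0,0,40],[0,0,0],0.6],
    [[-8,-36,40],[0,0,0],0.8],
    [[-8,-36,0],[0,0,0],1],
  ],
)

```text
clock: 11.63
eef_pos: [0.4923, 0.3211, 0.1297]
tool_rot: [-0.103, 0.995, 0.004, 0.007]
ft_force: [1.3, 0.8, 1.0]
grip_width: 0.0733
grasp_force: 0.0
```

```bash
python3 -c "
from h import *
look(['nut1','nut_tray'],save_as='w6.png')"
```

```text
nut1 0.79 [333. 199. 384. 258.] [501.4 380.1  45.9  39.1  14. ] (array([501.6, 379.8]), np.float64(43.92821985157895), np.float64(20.010617440772542), np.float64(0.8605382043786112))
nut1 0.57 [330. 268. 376. 322.] [558.  390.9  48.7  34.7  21.8] (array([557.9, 392.5]), np.float64(30.2495825968432), np.float64(19.810523167422556), np.float64(1.7428441905378718))
nut_tray 0.92 [272. 176. 444. 333.] [531.1 387.2 131.6 131.   11.1] 
TCP [487.  314.5 122.9] close-line deg 101.45658717615365 j6 0.37352402067520457 F [ 0.2  0.4 -0.1] 85.74501309240767 0.0 t 11.7833
```

Emit:
drive_tool(
  increments=[
    [[-8,-36,0],[0,0,0],1],
    [[-8,-36,0],[0,0,0],1],
    [[-8,-36,0],[0,0,0],1],
    [[-8,-36,-20],[0,0,0],1],
    [[-7,-36,-20],[0,0,0],1],
    [[-6,-36,0],[0,0,0],1],
    [[0,0,0],[0,0,0],1],
    [[0,0,0],[0,0,0],1],
  ],
)

```text
clock: 12.45
eef_pos: [0.4426, 0.0999, 0.0815]
tool_rot: [-0.099, 0.995, 0.0, -0.0]
ft_force: [0.3, -0.1, 0.4]
grip_width: 0.0856
grasp_force: 0.0
```

```bash
python3 -c "
from h import *
look(['bearing1'],save_as='w7.png')
import numpy as np
a=cv2.imread('pics/w6.png');b=cv2.imread('pics/w7.png')
cv2.imwrite('pics/w67.png',cv2.resize(np.hstack([a,b]),(800,300)))"
```

```text
bearing1 0.92 [237. 181. 310. 255.] [441.5  91.2  45.4  47.9  74.5] ((441.2955017089844, 91.07401275634766), 24.12554359436035)
bearing1 0.64 [ 96. 146. 179. 219.] [436.2   7.   46.   50.4  26.7] ((436.22802734375, 6.8211669921875), 25.347108840942383)
TCP [443.9 101.8  82.1] close-line deg 101.62015340998423 j6 0.022304185034720352 F [ 0.6 -0.2 -0.4] 85.23557298464912 0.0 t 12.55
```

View pics/w67.png

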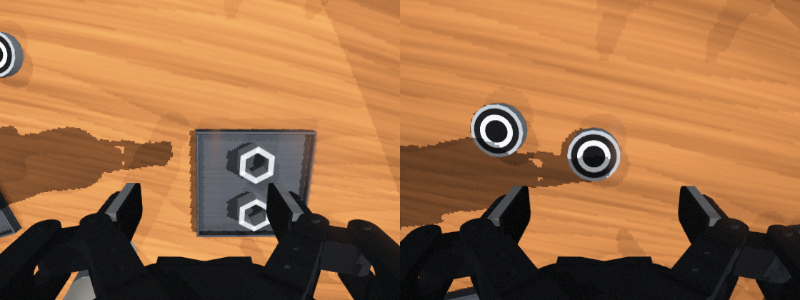

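Left half: both nuts flat in the tray at (257,165) and (253,214). Right half: the bearing at (593,155), the other at (497,130). Going down on the nearer one.

Emit:
drive_tool(
  increments=[
    [[-1.2,-5,-25],[0,0,0],0.8],
    [[-1.2,-5,-25],[0,0,0],0.75],
    [[0,0,-18],[0,0,0],0.7],
    [[0,0,-9],[0,0,0],0.66],
    [[0,0,-4.5],[0,0,0],0.66],
    [[0,0,0],[0,0,0],0.66],
    [[0,0,0],[0,0,0],0.66],
  ],
)

```text
clock: 13.13
eef_pos: [0.4412, 0.0918, 0.0008]
tool_rot: [-0.102, 0.995, 0.0, 0.001]
ft_force: [0.9, 0.1, -0.8]
grip_width: 0.0561
grasp_force: 0.0
```

Emit:
drive_tool(
  increments=[
    [[0,0,0],[0,0,0],0.5],
    [[0,0,0],[0,0,0],0],
    [[0,0,0],[0,0,0],0],
    [[0,0,0],[0,0,0],0],
  ],
)

```text
clock: 13.47
eef_pos: [0.4416, 0.0916, 0.0017]
tool_rot: [-0.101, 0.995, 0.0, 0.002]
ft_force: [-1.4, 0.5, 6.9]
grip_width: 0.0447
grasp_force: 60.8
```

Emit:
drive_tool(
  increments=[
    [[0,0,20],[0,0,0],0],
    [[0,0,40],[0,0,0],0],
    [[8,-39,30],[0,0,0],0],
    [[8,-39,0],[0,0,0],0],
    [[8,-39,0],[0,0,0],0],
    [[8,-39,0],[0,0,0],0],
    [[8,-39,0],[0,0,0],0],
    [[8,-39,0],[0,0,0],0],
  ],
)

```text
clock: 14.13
eef_pos: [0.4873, -0.1386, 0.0861]
tool_rot: [-0.101, 0.995, -0.0, 0.001]
ft_force: [1.0, 0.5, -1.3]
grip_width: 0.0446
grasp_force: 61.6
```

Emit:
drive_tool(
  increments=[
    [[8,-39,0],[0,0,0],0],
    [[8,-39,0],[0,0,0],0],
    [[8,-39,0],[0,0,0],0],
    [[8,-39,0],[0,0,0],0],
    [[8,-39,0],[0,0,0],0],
    [[6,-39,0],[0,0,0],0],
    [[0,0,0],[0,0,0],0],
    [[0,0,0],[0,0,0],0],
  ],
)

```text
clock: 14.8
eef_pos: [0.5325, -0.3731, 0.0848]
tool_rot: [-0.099, 0.995, -0.0, 0.0]
ft_force: [0.1, 0.6, -1.8]
grip_width: 0.0444
grasp_force: 61.7
```

```bash
python3 -c "
from h import *
look(['dish'],save_as='w8.png')"
```

```text
dish 0.69 [157.  50. 389. 261.] [ 497.1 -387.5  125.8  144.    15.4] ((506.1162414550781, -384.5401916503906), 72.56547546386719)
TCP [ 532.4 -370.    85. ] close-line deg 101.59601077213445 j6 -0.8099742808753566 F [ 1.1  0.7 -1.3] 44.658121639043365 61.705241203308105 t 14.9
```

View pics/w8.png

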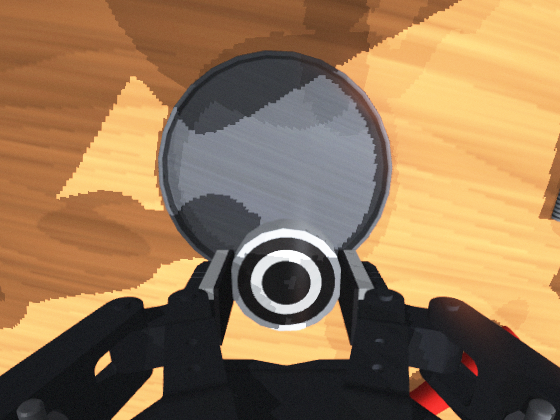

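The bearing is held flat at (287,280); the dish spans (160–390, 50–262), centre (506,−384.5). Shifting to the far half and lowering.

Emit:
drive_tool(
  increments=[
    [[1,-4,-30],[0,0,0],0],
    [[1,-3,-25],[0,0,0],0],
    [[0,0,-15],[0,0,0],0],
    [[0,0,-6],[0,0,0],0],
    [[0,0,0],[0,0,0],0],
    [[0,0,0],[0,0,0],0],
  ],
)

```text
clock: 15.4
eef_pos: [0.5354, -0.3767, 0.0101]
tool_rot: [-0.102, 0.995, -0.0, 0.0]
ft_force: [0.7, -0.4, -0.7]
grip_width: 0.0441
grasp_force: 61.7
```

Emit:
drive_tool(
  increments=[
    [[0,-1,-2],[0,0,0],0],
    [[0,0,-1],[0,0,0],0],
    [[0,0,-1],[0,0,0],0],
    [[0,0,0],[0,0,0],0],
    [[0,0,-1],[0,0,0],0],
    [[0,0,0],[0,0,0],0],
  ],
)

```text
clock: 15.9
eef_pos: [0.5352, -0.3789, 0.0048]
tool_rot: [-0.101, 0.995, -0.0, 0.0]
ft_force: [-0.5, -0.5, 1.9]
grip_width: 0.0447
grasp_force: 62.1
```

Emit:
drive_tool(
  increments=[
    [[0,0,-0.5],[0,0,0],0],
    [[0,0,0],[0,0,0],0.68],
    [[0,0,0],[0,0,0],0.68],
    [[0,0,0],[0,0,0],0.68],
    [[0,0,10],[0,0,0],0.68],
    [[0,0,30],[0,0,0],0.68],
    [[0,0,40],[0,0,0],0.8],
    [[-10,38,20],[0,0,0],1],
  ],
)

```text
clock: 16.57
eef_pos: [0.5293, -0.3494, 0.1081]
tool_rot: [-0.099, 0.995, -0.005, 0.004]
ft_force: [1.5, -0.4, 1.8]
grip_width: 0.0785
grasp_force: 0.0
```

Emit:
drive_tool(
  increments=[
    [[-10,38,0],[0,0,0],1],
    [[-10,38,0],[0,0,0],1],
    [[-10,38,0],[0,0,0],1],
    [[-10,38,0],[0,0,0],1],
    [[-10,38,0],[0,0,0],1],
    [[-10,38,0],[0,0,0],1],
    [[-10,38,-10],[0,0,0],1],
    [[-10,38,-10],[0,0,0],1],
  ],
)

```text
clock: 17.23
eef_pos: [0.4458, -0.0373, 0.0839]
tool_rot: [-0.101, 0.995, -0.0, 0.002]
ft_force: [1.3, 0.7, -0.7]
grip_width: 0.0855
grasp_force: 0.0
```

Emit:
drive_tool(
  increments=[
    [[-8,38,0],[0,0,0],1],
    [[0,0,0],[0,0,0],1],
    [[0,0,0],[0,0,0],1],
  ],
)

```text
clock: 17.48
eef_pos: [0.4373, 0.0011, 0.0833]
tool_rot: [-0.104, 0.995, -0.0, 0.0]
ft_force: [0.3, 0.0, 1.0]
grip_width: 0.0855
grasp_force: 0.0
```

```bash
python3 -c "
from h import *
look(['bearing1'])"
```

```text
TCP [438.3  -1.   83.4] close-line deg 101.62517628164916 j6 -0.20478148585311243 F [-0.5 -0.5 -0.2] 85.36007563623693 0.0 t 17.5833
```

```bash
python3 -c "
from h import *
look(['bearing1'],save_as='w9.png');look(['bearing1'])"
```

```text
bearing1 0.85 [254. 183. 331. 253.] [435.8   3.8  47.8  45.3  11.6] ((435.78387451171875, 3.562361001968384), 24.259784698486328)
TCP [438.3  -1.8  83.1] close-line deg 101.49141482182864 j6 -0.20454157423698702 F [-0.2 -0.1  0.1] 85.25977529119156 0.0 t 17.6833
TCP [438.   -2.   82.8] close-line deg 101.45990276700302 j6 -0.20444665517413613 F [0.6 1.  0.3] 85.68068492560758 0.0 t 17.7833
```

View pics/w9.png

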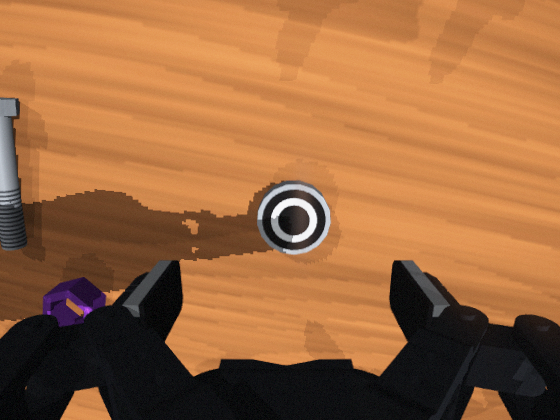

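The second bearing is at (293,217). Going down and gripping.

Emit:
drive_tool(
  increments=[
    [[-1.2,3,-25],[0,0,0],0.8],
    [[-1.2,2.5,-25],[0,0,0],0.75],
    [[0,0,-18],[0,0,0],0.7],
    [[0,0,-9],[0,0,0],0.66],
    [[0,0,-4.5],[0,0,0],0.66],
    [[0,0,0],[0,0,0],0.66],
    [[0,0,0],[0,0,0],0.5],
    [[0,0,0],[0,0,0],0],
  ],
)

```text
clock: 18.45
eef_pos: [0.4361, 0.0045, 0.0023]
tool_rot: [-0.101, 0.995, -0.0, 0.001]
ft_force: [0.0, -0.9, -2.5]
grip_width: 0.0443
grasp_force: 61.1
```

Emit:
drive_tool(
  increments=[
    [[0,0,0],[0,0,0],0],
    [[0,0,0],[0,0,0],0],
    [[0,0,0],[0,0,0],0],
  ],
)

```text
clock: 18.7
eef_pos: [0.4362, 0.0046, 0.0022]
tool_rot: [-0.101, 0.995, -0.0, 0.001]
ft_force: [-0.3, -1.5, 5.3]
grip_width: 0.0446
grasp_force: 61.5
```

Emit:
drive_tool(
  increments=[
    [[0,0,20],[0,0,0],0],
    [[0,0,40],[0,0,0],0],
    [[4,-39,25],[0,0,0],0],
    [[4,-39,0],[0,0,0],0],
    [[4,-39,0],[0,0,0],0],
    [[4,-39,0],[0,0,0],0],
    [[4,-39,0],[0,0,0],0],
    [[4,-39,0],[0,0,0],0],
  ],
)

```text
clock: 19.37
eef_pos: [0.4584, -0.2268, 0.0837]
tool_rot: [-0.101, 0.995, 0.0, 0.0]
ft_force: [0.8, 0.3, -0.7]
grip_width: 0.0442
grasp_force: 61.5
```

Emit:
drive_tool(
  increments=[
    [[4,-39,0],[0,0,0],0],
    [[4,-39,0],[0,0,0],0],
    [[4,-39,0],[0,0,0],0],
    [[5,-39,0],[0,0,0],0],
    [[0,0,0],[0,0,0],0],
    [[0,0,0],[0,0,0],0],
  ],
)

```text
clock: 19.87
eef_pos: [0.4752, -0.3831, 0.0826]
tool_rot: [-0.099, 0.995, 0.0, -0.0]
ft_force: [-0.5, 0.8, -0.8]
grip_width: 0.0442
grasp_force: 61.6
```

```bash
python3 -c "
from h import *
look(['dish','bearing1'],save_as='w10.png')"
```

```text
dish 0.89 [162. 151. 383. 359.] [ 477.2 -393.7   87.1  144.3   17.3] ((503.64202880859375, -385.60174560546875), 72.3904800415039)
bearing1 0.77 [228. 222. 341. 330.] [ 514.2 -374.5   80.5   71.5   11.4] ((514.05078125, -374.92071533203125), 40.56203079223633)
bearing1 0.72 [240. 314. 293. 338.] [ 554.8 -381.7   38.5   12.8   77.7] ((548.8372192382812, -380.35040283203125), 19.229162216186523)
TCP [ 475.1 -379.7   83.1] close-line deg 101.65974839061337 j6 -0.8779318964932706 F [ 0.   0.5 -1.5] 44.40492773907621 61.5733802318573 t 20.0167
```

View pics/w10.png

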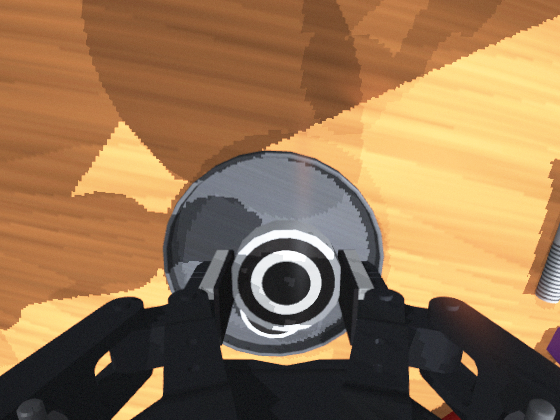

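Held bearing at (287,280), first one in the dish behind it at (268,325). Shifting to the near half and lowering.

Emit:
drive_tool(
  increments=[
    [[1,-4,-25],[0,0,0],0],
    [[1,-4,-25],[0,0,0],0],
    [[0,0,-15],[0,0,0],0],
    [[0,0,-8],[0,0,0],0],
    [[0,0,0],[0,0,0],0],
    [[0,0,0],[0,0,0],0],
  ],
)

```text
clock: 20.52
eef_pos: [0.4779, -0.3881, 0.0109]
tool_rot: [-0.102, 0.995, 0.0, -0.0]
ft_force: [0.6, 0.2, -0.5]
grip_width: 0.0443
grasp_force: 61.6
```

Emit:
drive_tool(
  increments=[
    [[0,-1,-2.5],[0,0,0],0],
    [[0,0,-1],[0,0,0],0],
    [[0,0,-1],[0,0,0],0],
    [[0,0,0],[0,0,0],0],
    [[0,0,-1],[0,0,0],0],
    [[0,0,0],[0,0,0],0],
  ],
)

```text
clock: 21.02
eef_pos: [0.4778, -0.3903, 0.0052]
tool_rot: [-0.101, 0.995, -0.0, 0.0]
ft_force: [0.2, 0.4, -0.8]
grip_width: 0.0444
grasp_force: 61.7
```

Emit:
drive_tool(
  increments=[
    [[0,0,-0.7],[0,0,0],0],
    [[0,0,0],[0,0,0],0],
    [[0,0,0],[0,0,0],0],
  ],
)

```text
clock: 21.27
eef_pos: [0.4778, -0.3903, 0.0052]
tool_rot: [-0.101, 0.995, -0.0, 0.0]
ft_force: [-1.9, 1.5, 5.1]
grip_width: 0.0442
grasp_force: 62.3
```

Contact. Release, lift, and go above the bolt.

Emit:
drive_tool(
  increments=[
    [[0,0,0],[0,0,0],0.68],
    [[0,0,0],[0,0,0],0.68],
    [[0,0,0],[0,0,0],0.68],
    [[0,0,10],[0,0,0],0.68],
    [[0,0,30],[0,0,0],0.68],
    [[0,0,40],[0,0,0],0.8],
    [[0,38,30],[0,0,0],1],
    [[-6,38,0],[0,0,0],1],
  ],
)

```text
clock: 21.93
eef_pos: [0.4766, -0.3237, 0.1176]
tool_rot: [-0.099, 0.995, -0.005, 0.006]
ft_force: [1.7, -0.6, 0.7]
grip_width: 0.0853
grasp_force: 0.0
```

```bash
python3 -c "
from h import *
look(['dish','bearing1'],save_as='w11.png')"
```

```text
dish 0.97 [103. 124. 296. 312.] [ 503.  -383.7  144.1  141.2   69.1] ((505.0914611816406, -384.5533447265625), 72.91827392578125)
bearing1 0.95 [172. 233. 234. 293.] [ 534.2 -376.4   50.    46.5   27.3] ((535.0057983398438, -377.79498291015625), 26.312976837158203)
bearing1 0.62 [163. 160. 232. 222.] [ 479.  -388.8   46.1   49.3   53.7] ((478.74072265625, -389.2768249511719), 24.906532287597656)
TCP [ 471.1 -317.2  111.3] close-line deg 101.77614491677312 j6 -0.7981099271651324 F [ 0.3 -0.1 -0.2] 85.66224455077202 0.0 t 22.0833
```

Emit:
drive_tool(
  increments=[
    [[-7,38,0],[0,0,-3.5],1],
    [[-7,38,0],[0,0,-3.5],1],
    [[-8,38,-10],[0,0,0],1],
    [[-8,8,0],[0,0,0],1],
    [[0,0,0],[0,0,0],1],
    [[0,0,0],[0,0,0],1],
    [[0,0,0],[0,0,0],1],
  ],
)

```text
clock: 22.67
eef_pos: [0.4429, -0.1989, 0.1007]
tool_rot: [-0.04, 0.999, -0.001, 0.001]
ft_force: [0.0, 0.2, 0.1]
grip_width: 0.0855
grasp_force: 0.0
```

```bash
python3 -c "
from h import *
look(['bolt'],save_as='w12.png')
a=cv2.imread('pics/w11.png');b=cv2.imread('pics/w12.png')
cv2.imwrite('pics/w1112.png',cv2.resize(np.hstack([a,b]),(800,300)))"
```

```text
bolt 0.82 [274. 143. 320. 288.] [ 447.6 -185.6  103.6   27.7    9.6] 
TCP [ 442.7 -199.   100.5] close-line deg 94.51716447393437 j6 -0.5011046190668517 F [ 0.1 -1.1  0.2] 85.41937048444535 0.0 t 22.7667
```

View pics/w1112.png

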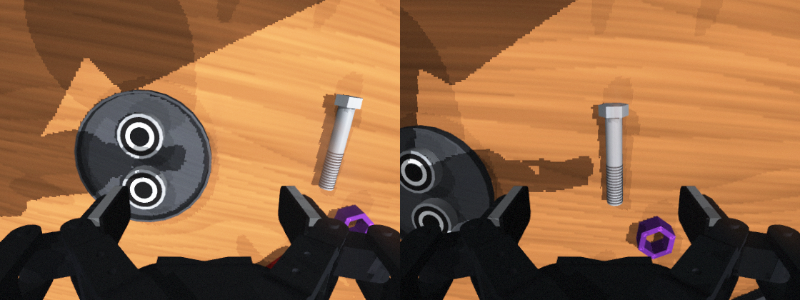

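Left half: both bearings lie flat in the dish. Right half: the bolt runs from (611,110) to (615,205), the purple nut at (655,237). I'll measure the bolt's axis.

```bash
cat > b.py <<'E'
from h import *
np.set_printoptions(precision=1,suppress=True)
def axis(p):
    s=silhouettes("bolt",p)[0]
    ys,xs=np.nonzero(s["region"]); r0,r1=ys.min(),ys.max()
    rows=np.arange(r0+int(.25*(r1-r0)),r1-4)
    m=[toz(p,((xs[ys==r].min()+xs[ys==r].max())/2,r),.010) for r in rows]
    m=np.array(m)[:,:2]*1000
    k,b=np.polyfit(m[:,0],m[:,1],1)
    P=poly(p,s["region"],.01)
    return s["conf"],"angle",np.degrees(np.arctan(k)),"y at x=442:",k*442+b,"x range",P[:,0].min(),P[:,0].max()
if __name__=="__main__":
    for i in range(2): print(axis(camera("wrist")))
    look([])
E
python3 b.py
```

```text
(0.9, 'angle', np.float64(5.935942825956499), 'y at x=442:', np.float64(-188.99351101140192), 'x range', np.float64(396.379743767964), np.float64(500.63585710128166))
(0.94, 'angle', np.float64(5.805962025751024), 'y at x=442:', np.float64(-188.94647353511039), 'x range', np.float64(396.5344789888356), np.float64(500.0790499929474))
TCP [ 441.8 -198.1  100.1] close-line deg 94.55378069621472 j6 -0.5009042503872642 F [ 0.6  0.  -0.6] 84.708069524836 0.0 t 23.0167
```

Emit:
drive_tool(
  increments=[
    [[1,5,-25],[0,0,1.3],0.7],
    [[0,4.3,-25],[0,0,0],0.6],
    [[0,0,-25],[0,0,0],0.5],
    [[0,0,-14],[0,0,0],0.5],
    [[0,0,-6.5],[0,0,0],0.45],
    [[0,0,0],[0,0,0],0.45],
    [[0,0,0],[0,0,0],0.45],
  ],
)

```text
clock: 23.6
eef_pos: [0.443, -0.1884, 0.0049]
tool_rot: [-0.051, 0.999, -0.0, 0.0]
ft_force: [0.5, 1.2, -0.2]
grip_width: 0.0383
grasp_force: 0.0
```

Emit:
drive_tool(
  increments=[
    [[0,0,0],[0,0,0],0],
    [[0,0,0],[0,0,0],0],
    [[0,0,0],[0,0,0],0],
    [[0,0,0],[0,0,0],0],
    [[0,0,0],[0,0,0],0],
    [[0,0,0],[0,0,0],0],
  ],
)

```text
clock: 24.1
eef_pos: [0.4439, -0.1888, 0.0061]
tool_rot: [-0.051, 0.999, -0.001, 0.001]
ft_force: [-1.1, 1.0, 6.2]
grip_width: 0.0135
grasp_force: 58.7
```

Bolt gripped near its balance point. Lifting, carrying to the oblong tray with a −65.6° turn.

Emit:
drive_tool(
  increments=[
    [[0,0,15],[0,0,0],0],
    [[0,0,35],[0,0,0],0],
    [[20,22,35],[0,0,-6.5],0],
    [[20,22,10],[0,0,-6.5],0],
    [[20,22,0],[0,0,-6.5],0],
    [[20,22,0],[0,0,-6.5],0],
    [[20,22,0],[0,0,-6.5],0],
    [[20,22,0],[0,0,-6.5],0],
  ],
)

```text
clock: 24.77
eef_pos: [0.5611, -0.057, 0.0963]
tool_rot: [0.288, 0.958, -0.0, -0.0]
ft_force: [0.3, -0.0, -1.3]
grip_width: 0.0139
grasp_force: 59.1
```

Emit:
drive_tool(
  increments=[
    [[20,23,0],[0,0,-6.6],0],
    [[20,23,0],[0,0,-6.6],0],
    [[20,23,0],[0,0,-6.6],0],
    [[25,25,0],[0,0,-6.6],0],
    [[0,0,0],[0,0,0],0],
    [[0,0,0],[0,0,0],0],
    [[0,0,0],[0,0,0],0],
  ],
)

```text
clock: 25.35
eef_pos: [0.6447, 0.0357, 0.0953]
tool_rot: [0.496, 0.869, -0.001, -0.001]
ft_force: [0.3, -0.5, -3.5]
grip_width: 0.0129
grasp_force: 59.1
```

```bash
python3 -c "
from h import *
look(['bolt','bolt_tray'],save_as='w13.png');look(['bolt_tray'],'top')"
```

```text
bolt 0.69 [248. 160. 319. 365.] [667.1   1.2  45.3 156.3  32. ] 
bolt_tray 0.7 [228. 124. 364. 292.] [648.6  40.3  87.8 116.7  30.3] 
TCP [644.8  34.7  96.3] close-line deg 30.451366133629264 j6 1.093175260065245 F [ 0.1  0.4 -2.2] 13.250092562696205 59.102638363838196 t 25.5
TCP [645.2  34.8  96.7] close-line deg 30.435995881930772 j6 1.0934198781683693 F [-0.5 -0.4 -2.2] 13.53686325652212 59.10228788852692 t 25.6
```

View pics/w13.png

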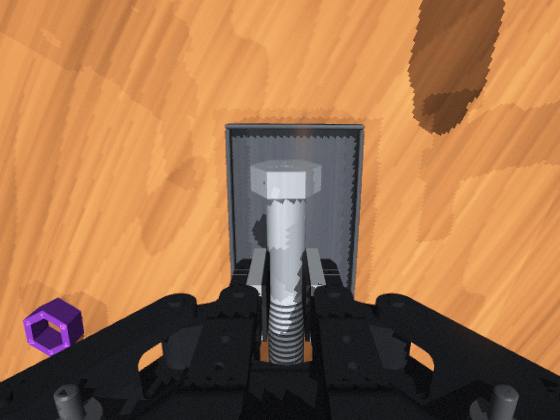

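The bolt hangs straight over the oblong tray (228–364, from row 124), head at (286,180), parallel to its long side. A small correction, then lowering.

Emit:
drive_tool(
  increments=[
    [[3,1,-25],[0,0,0],0],
    [[2.5,1,-25],[0,0,0],0],
    [[0,0,-20],[0,0,0],0],
    [[0,0,-12],[0,0,0],0],
    [[0,0,0],[0,0,0],0],
    [[0,0,0],[0,0,0],0],
  ],
)

```text
clock: 26.1
eef_pos: [0.6507, 0.0374, 0.0142]
tool_rot: [0.496, 0.868, -0.0, -0.001]
ft_force: [0.4, -0.1, -1.2]
grip_width: 0.014
grasp_force: 59.2
```

Emit:
drive_tool(
  increments=[
    [[0,0,-2],[0,0,0],0],
    [[0,0,-1.5],[0,0,0],0],
    [[0,0,0],[0,0,0],0],
    [[0,0,-1],[0,0,0],0],
    [[0,0,0],[0,0,0],0],
    [[0,0,0],[0,0,0],0],
  ],
)

```text
clock: 26.6
eef_pos: [0.6515, 0.0378, 0.0103]
tool_rot: [0.496, 0.868, 0.0, 0.0]
ft_force: [-0.3, -0.4, -3.0]
grip_width: 0.013
grasp_force: 59.2
```

Emit:
drive_tool(
  increments=[
    [[0,0,-0.8],[0,0,0],0],
    [[0,0,0],[0,0,0],0],
    [[0,0,-0.5],[0,0,0],0],
    [[0,0,0],[0,0,0],0],
    [[0,0,0],[0,0,0],0],
  ],
)

```text
clock: 27.02
eef_pos: [0.6515, 0.0378, 0.0092]
tool_rot: [0.496, 0.868, 0.0, 0.0]
ft_force: [-1.4, 0.5, 2.2]
grip_width: 0.0136
grasp_force: 59.6
```

Emit:
drive_tool(
  increments=[
    [[0,0,-0.3],[0,0,0],0],
    [[0,0,0],[0,0,0],0.4],
    [[0,0,0],[0,0,0],0.4],
    [[0,0,0],[0,0,0],0.4],
    [[0,0,10],[0,0,0],0.4],
    [[0,0,30],[0,0,0],0.4],
    [[0,0,40],[0,0,0],0.4],
    [[-15,0,40],[0,0,0],0.4],
  ],
)

```text
clock: 27.68
eef_pos: [0.6377, 0.0377, 0.1281]
tool_rot: [0.496, 0.868, 0.0, 0.0]
ft_force: [0.7, -0.3, 0.6]
grip_width: 0.0345
grasp_force: 0.0
```

Emit:
drive_tool(
  increments=[
    [[-30,10,25],[0,0,0],0.4],
    [[-30,10,20],[0,0,0],0.4],
    [[-30,0,0],[0,0,0],0.4],
    [[-30,0,0],[0,0,0],0.4],
    [[0,0,0],[0,0,0],0.4],
    [[0,0,0],[0,0,0],0.4],
  ],
)

```text
clock: 28.18
eef_pos: [0.5152, 0.0578, 0.1733]
tool_rot: [0.496, 0.868, 0.0, 0.0]
ft_force: [1.5, -0.5, 0.0]
grip_width: 0.034
grasp_force: 0.0
```

```bash
python3 -c "
from h import *
p=look(['bolt','bolt_tray']); q=look(['nut1','bearing1','bolt','nut_tray','dish','screwdriver','spray_can'],'top'); r=camera('scene')
f=lambda i:cv2.cvtColor(i,cv2.COLOR_RGB2BGR)
a=cv2.resize(f(p['image']),(400,300)); b=cv2.resize(f(r['image'])[140:290,80:480],(400,300)); c=cv2.resize(f(q['image'])[120:300,80:480],(667,300))
out=np.zeros((600,800,3),np.uint8); out[:300,:400]=a; out[:300,400:]=b; out[300:,:667]=c
cv2.imwrite('pics/fin.png',out)"
```

```text
bolt 0.95 [388. 228. 416. 304.] [646.9  47.3  27.6  78.8  30.3] 
bolt_tray 0.97 [349. 212. 451. 308.] [639.9  52.5  90.3  93.8  30.5] 
TCP [518.2  57.8 173. ] close-line deg 30.496214121172635 j6 1.1497124681956181 F [ 0.2  0.1 -0.8] 34.3270258811892 0.0 t 28.3333
nut1 0.73 [107. 189. 125. 208.] [559.4 391.2  43.9  32.1  72.2] (array([559.4, 391.6]), np.float64(38.35441464527472), np.float64(18.01278367876027), np.float64(1.4435838651144677))
nut1 0.52 [328. 213. 345. 230.] [ 534.2 -136.2   38.5   37.7    2.6] (array([ 534.1, -135.8]), np.float64(27.12424946712369), np.float64(18.170654541493775), np.float64(0.8244304664447609))
nut1 0.51 [107. 214. 126. 230.] [502.7 377.5  44.3  35.1  67.8] (array([502.9, 377.9]), np.float64(6.56507281543394), np.float64(19.316222761320166), np.float64(1.2639137826157223))
bearing1 0.68 [430. 243. 449. 265.] [ 480.6 -387.7   44.3   49.5    4. ] ((479.9091491699219, -387.6334533691406), 25.21224594116211)
bearing1 0.68 [425. 222. 446. 238.] [ 537.9 -377.7   43.    47.7    4. ] ((536.064453125, -377.76416015625), 24.836395263671875)
bolt 0.65 [268. 158. 285. 173.] [666.9  12.4  15.7  49.   33.3] 
nut_tray 0.84 [ 89. 180. 147. 238.] [532.9 385.  133.9 135.9  12.5] 
dish 0.62 [406. 216. 472. 274.] [ 506.1 -383.6  141.5  148.     4. ] ((505.4939270019531, -383.31298828125), 74.86570739746094)
screwdriver 0.74 [352. 144. 404. 206.] [ 646.5 -229.1   28.4  146.1   55.3] 
spray_can 0.68 [162. 128. 168. 159.] [706.8 295.5  70.9  27.1   2.4] 
TCP [516.9  57.7 172.1] close-line deg 30.498674805950373 j6 1.149715009388338 F [0.8 0.3 0.5] 34.28394546145807 0.0 t 28.7333
```

View pics/fin.png

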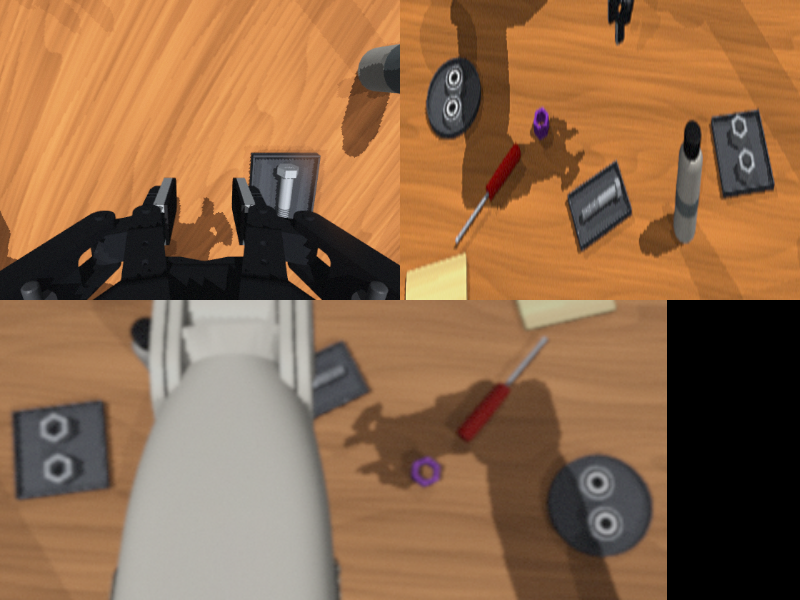

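The closing pictures show both nuts flat in the square tray, both bearings flat in the dish, and the bolt lengthwise in its tray. The can, screwdriver and purple nut haven't moved. Handing in.

```bash
python3 -c "
from workcell import job_done; print(job_done())"
```

```text
the job is handed in; nothing more can be done
None
```

I sorted all five parts and handed the job in at about 29 s of the 102 s allowed: both nuts are in the square tray, both bearings in the round dish and the bolt lies lengthwise in its tray, all flat in the final pictures, with the can, screwdriver and purple nut left alone.

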